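Load a specimen on the microscope stage and hold the sprung focus at the third click

ROBOT

A 7-joint arm with a two-finger parallel gripper is mounted at the origin on the work surface. World frame = base frame: x ahead of the robot, y to its left, z up, the work surface at z = 0. Lengths are in m, angles in rad, forces in N, time in s.
With the tool pointing down it reaches from about 0.4 to 0.75 m from the base axis. Payload 19.5 kg.
Tool frame: the origin (TCP) lies at the very end of the fingers, on their centre line; the grasp point (between the pads) lies 19 mm behind it (ctrl.grip_depth is the z of the grasp point in the tool frame, in m); z points along the fingers, y is the line along which they close (so a half turn about z gives the same grasp; the last joint's range is limited). The gripper opens to 85 mm and grips with 20 to 120 N. Pads are 22 mm wide; open, the fingers measure 114 mm over their backs; the gripper's body (76 mm by 85 mm) begins 54 mm behind the grasp point. The pads swing forward as they close: fully open they stand 13 mm farther back than shut.
Start: joints at [-0.042, 0.707, -0.028, 1.485, 0.022, 0.951, -0.075], TCP at [0.575, 0, 0.231] pointing down, gripper open.
Joint ranges: [-2.71, 2.71], [-0.32, 2.16], [-1.57, 1.52], [0, 2.45], [-1.46, 4.6], [0, 2.02], [-2.83, 2.83]. Speed limits (rad/s): [1.89, 1.89, 2.57, 2.57, 3.01, 3.01, 3.01].

INTERFACE

Orientations are given as [roll, pitch, yaw] about the fixed x, y, z axes, in that order (R = Rz(yaw) Ry(pitch) Rx(roll)).
In Python, from plant import ctrl, cams, workorder gives the robot as it stands.
- The arm moves only by the shell command python3 -m creep 'ROWS' [FORCE]. ROWS is text: rows parted by semicolons, each of 5 numbers parted by spaces: the shift along the tool's x, y, z in m, then the turn about the tool's z in degrees, then the opening, from 0 (shut) to 1 (fully open). A call has 1 to 20 rows; each row is the pose to reach, as a shift and turn from the pose commanded when the call began, along the tool's axes at that moment; what a row does not reach only later rows make up. A row lasts 1/12 s, in which the tool goes at most 41.7 mm and 7.16 degrees, less where a joint would pass 70% of its speed; a pose out of reach is approached as far as the arm can. A call with a gripper value outside its range is refused whole. The fingers move at their own pace and stop on an object; FORCE is the grip in N (left out, the last holds). Time passes only in rows, so rows that repeat a pose let the fingers close. It gives the time, the measured TCP pose, the force, the opening and the grip force at its end, in the units of the state.
- ctrl.sense(): the state, without advancing time (a new reading comes with each control period).
- cams.camera(name): name is "scene" or "side" or "wrist"; returns a dict with "color" (384x512x3 uint8, red, green, blue), "mtx" (3x3 intrinsics, pixels), "R" (3x3) and "t" (3): a world point X has camera coordinates R X + t. Camera axes: x right, y down, z forward; pixel columns grow to the right and rows downward; lengths in m; the calibration is good to about 2 mm. A picture is of the moment at which its call begins. There is no depth.
- workorder.sign_off(): hands the job in; it is judged then, once.
The state is a dict: "time": time; "joint_pos": joint angles; "joint_velocities": joint speeds; "tau": joint torques, N m; "position": TCP position; "tcp_rot": TCP orientation; "force": force on the tool from outside, world axes, zero at the start; "ft_torque": the same for the moment, N m; "width": finger opening in m; "finger_force": force on a finger pad.
Only numpy, scipy, OpenCV 4.12 (cv2) and the standard library are available. Lean on these libraries where they do the work, as an engineer would, in place of code of your own. Each camera call takes 0.05 s, during which the arm holds its last target. There are 200 camera calls.

TASK

Lay the long resin specimen flat in the pocket of the microscope's slide-out stage and let go of it, then push the stage fully home under the lens. Then swing the focus lever clockwise (seen from above) from its rest stop, feel for the clicks, and stop at the third one without running on to a fourth; the lever is sprung and flies back when let go, so finish while still holding it there (pushing against it will do). Leave the other things on the table where they are.

Things in the scene. Friction and masses are not known exactly. Their poses are not given: they have to be found in the camera images.
- long_specimen: THE specimen to load: a clear resin block with a brown beetle and a white underside, the only oblong one: 62 mm long (its x axis), 32 mm wide (y), 22 mm high, 35 to 75 g. Origin at the centre of its underside, z up. It lies flat on the table beside two specimens to be left alone.
- square_specimen: a clear resin block with a beetle, 40 x 40 mm, 22 mm high; to be left alone. Origin at the centre of its underside.
- round_specimen: a clear resin dome with a beetle, 46 mm across, 23 mm high; to be left alone. Origin at the centre of its underside.
- microscope: a school camera microscope, fixed to the table. Origin on the table straight below the tube's axis; x points from the tube to the limb (the stage slides out along -x), y to its left. Green base: x -77 to 167 mm, y -68 to 68 mm, 45 mm high. White limb: x 90 to 165, y -36 to 36 mm (clamp knobs to y -51 and 51). Green arm and tube ring (radius 38 mm) 206 to 238 mm up; the tube's cap tops all, 246 mm.
- lens_tip (a point): lower tip of the lens on the tube's axis, 114 mm above the table at rest, sinking with the focus lever. The lens is 12 mm across at the tip, 30 mm from 16 mm higher up; its mount (42 mm across) begins 142 mm above the table, the wider tube 158 mm.
- tray (a joint): the slide-out stage: how far it stands out, in m: 0 fully home under the lens, 0.125 at its outer stop; it starts 0.10 to 0.12 out. Pushing it takes about 1.5 to 3 N, and it stays where it is left.
- tray_pocket (a point): centre of the floor of the black stage's pocket, 56 mm above the table; axes as the microscope's. The pocket is 76 mm long (along x) and 42 mm wide (along y), with a lip 5 mm high and 4 mm thick all round: the specimen lies in it lengthwise. It moves with the stage; at home it lies on the tube's axis.
- tray_tab (a point): middle of the outer (-x) face of the upright push tab at the stage's outer end, 66 mm above the table; the tab is 44 mm wide (y), 6 mm thick (x) and stands 50 to 82 mm above the table. Axes as the microscope's. With the stage home it lies 101 mm from the tube's axis.
- optic_axis (a point): point on the tube's axis at the height of the pocket floor, 56 mm above the table: the specimen's centre ends here. Axes as the microscope's.
- focus (a joint): focus lever angle in rad: 0 at its rest stop (as it starts), growing clockwise seen from above, far stop 1.3. Evenly spaced clicks 8 to 16 degrees apart. Swung slowly, the push at the knob starts at about 4 N, climbs to about 7 N, then falls quickly to about 1.5 N: that fall is the click (the first half a space from the stop); then it climbs again. A spring pulls it back to 0 from any click.
- focus_knob (a point): middle of the free part of the lever's upright rubber knob, 206 mm above the table: a round post 13 mm in diameter, free from 181 to 226 mm above the table, 80 mm from the tube's axis, about which it swings level. A flat metal lever 12 mm wide below it runs in to the black ribbed collar (radius 34 mm, 165 to 191 mm up). x axis: from the tube's axis out to the knob.
- beaker: a plastic beaker, 68 mm across, 82 mm high; bystander. Origin at the centre of its underside.
- dropper: a small lying dropper pipette with a red bulb, 145 mm long; bystander. Origin under its middle.
- goggles: safety spectacles with green frames, 140 mm wide, 40 mm high, lying; bystander. Origin under their middle.
- petri_dish: a covered petri dish 60 mm across, 15 mm high; bystander. Origin at the centre of its underside.
- slide_box: a flat green box of slides 120 x 165 mm, 29 mm high; bystander. Origin at the centre of its underside.
- tweezers: steel tweezers 120 mm long, lying; bystander. Origin under their middle.
Not all that is in view belongs to the job. What is shaped like the long_specimen but orange or red is not meant.

How it is judged:
By the outcome, as a careful person would: the job done as asked, in the order asked, and still so for the second after the job is handed in, while the arm keeps its last pose, push and grip.
It also fails if it takes over 72 s, if anything falls off the work surface, if the arm or the gripper's body presses on something with over 40 N, if the wrist force passes 120 N, or if a joint passes its speed limit or range.

## Working session

There is one attempt and no reset: what is moved stays moved. The work goes in short steps, Python scripts to look and compute and a shell command to move; the robot and the scene stay as the last step left them, time stands still between calls to the robot, and variables do not carry over. Pictures are saved under pics/ and viewed, at most 10 in all, crops included, and the job is handed in when it is done.

```bash
mkdir -p pics; ls; python3 - <<'E'
from plant import ctrl,cams
import cv2,numpy as np
s=ctrl.sense();print(s['time'],s['position'],s['tcp_rot'],s['width'],ctrl.grip_depth)
ims=[]
for n in("scene","side","wrist"):
    c=cams.camera(n);np.savez(f'pics/{n}0.npz',**{k:c[k] for k in('color','mtx','R','t')})
    print(n,c['mtx'].round(1).tolist(),(-c['R'].T@c['t']).round(3),c['R'].round(3).tolist());cv2.imwrite(f'pics/{n}0.png',c['color'][:,:,::-1])
E
```

```text
pics
0.0 [5.74734219e-01 2.62262383e-05 2.30836616e-01] [-3.14049946e+00 -7.66742170e-06  1.57079488e+00] 0.08516867947262123 -0.0187
scene [[406.1, 0.0, 252.7], [0.0, 406.1, 187.3], [0.0, 0.0, 1.0]] [1.182 0.45  0.754] [[-0.696, 0.718, -0.007], [0.406, 0.386, -0.828], [-0.592, -0.579, -0.56]]
side [[405.1, 0.0, 256.8], [0.0, 405.1, 188.5], [0.0, 0.0, 1.0]] [ 0.327 -0.9    0.584] [[0.939, -0.343, -0.02], [-0.188, -0.465, -0.865], [0.287, 0.816, -0.501]]
wrist [[305.6, 0.0, 257.1], [0.0, 305.6, 199.4], [0.0, 0.0, 1.0]] [0.576 0.07  0.374] [[1.0, 0.0, -0.002], [0.001, -0.964, 0.267], [-0.002, -0.267, -0.964]]
```

View pics/scene0.png

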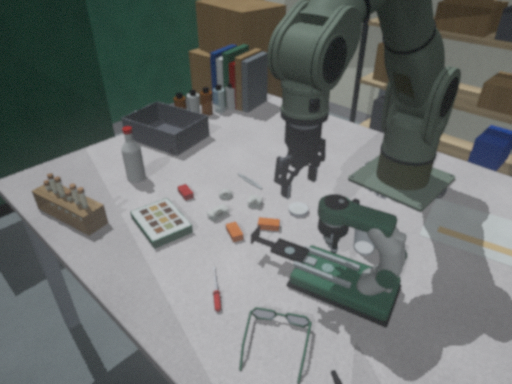

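View pics/side0.png

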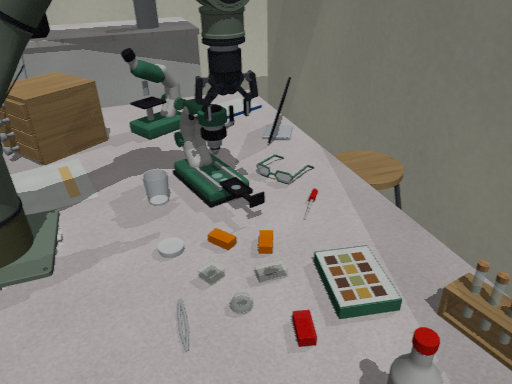

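The side view shows the clear blocks at about (270,272), oblong, (211,274), squarish, and (241,303), round. Lookalikes to reject are orange at (222,239) and (265,241), and red at (304,328). The microscope is at about (212,160) with its stage tab at (257,199); the one at (155,95) is only background. Next is one close crop to check the choice.

```bash
python3 - <<'E'
import cv2,numpy as np
a=cv2.imread('pics/side0.png');b=cv2.imread('pics/scene0.png')
A=cv2.resize(a[90:315,165:315],None,fx=2.6,fy=2.6,interpolation=cv2.INTER_CUBIC)
B=cv2.resize(b[170:330,240:410],None,fx=2.35,fy=2.35,interpolation=cv2.INTER_CUBIC)
o=np.zeros((590,800,3),np.uint8);o[:A.shape[0],:390]=A[:590,:390];o[:B.shape[0],395:395+B.shape[1]]=B[:,:405];cv2.imwrite('pics/crop1.png',o)
E
cat > h.py <<'E'
import numpy as np,cv2
def load(n):
    d=np.load(f'pics/{n}.npz');return {k:d[k] for k in d}
def ray(c,p):
    d=c['R'].T@np.linalg.inv(c['mtx'])@np.array([p[0],p[1],1.]);return -c['R'].T@c['t'],d
def plane(c,p,z):
    o,d=ray(c,p);return o+d*(z-o[2])/d[2]
def proj(c,X):
    q=c['mtx']@(c['R']@np.asarray(X,float)+c['t']);return q[:2]/q[2]
def tri(c1,p1,c2,p2):
    o1,d1=ray(c1,p1);o2,d2=ray(c2,p2)
    k=np.linalg.lstsq(np.c_[d1,-d2],o2-o1,rcond=None)[0]
    a,b=o1+d1*k[0],o2+d2*k[1];return (a+b)/2,np.linalg.norm(a-b)
E
```

```text
(no output)
```

View pics/crop1.png

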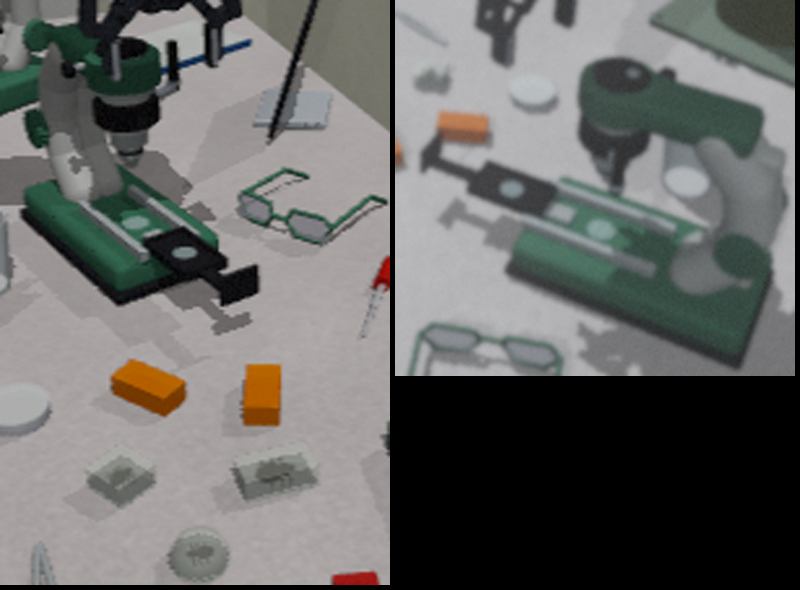

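View pics/wrist0.png

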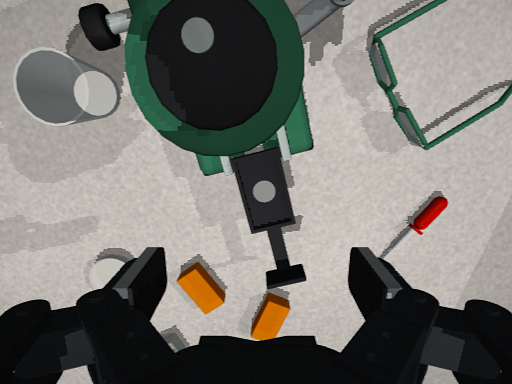

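The crops confirm it: the oblong clear block with the beetle is at side (271,271), the square at (211,274) and the round at (241,303). The wrist view shows the stage pocket's disc at (264,191), the tab at (286,276), the tube cap at (211,60), and the lever pointing up-right toward (340,3).

```bash
python3 - <<'E'
from h import *
w,s,c=load('wrist0'),load('side0'),load('scene0')
pk=plane(w,(264,191),.056);cap=plane(w,(211,60),.246);tab=plane(w,(286,276),.075)
print('pocket',pk,'cap',cap,'tab',tab)
S=lambda x,y:(165+x/2.6,90+y/2.6); C=lambda x,y:(240+(x-395)/2.35,170+y/2.35)
print('pk tri',tri(s,S(184,252),c,C(512,189)))
print('base disc',plane(s,S(135,222),.047),plane(c,C(601,230),.047))
print('lens tri',tri(s,S(130,160),c,C(616,190)))
print('cap scene',plane(c,C(622,75),.246))
u=cap-pk;print('dir deg',np.degrees(np.arctan2(u[1],u[0])),np.hypot(*u[:2]),'tab-pk',tab-pk)
print('knob wrist@.226',plane(w,(345,2),.215),'side@.226',plane(s,S(172,43),.226),plane(s,S(172,85),.185))
# specimen: bottom mask
g=s['color'];
print('spec',plane(s,S(275,478),.011),'sq',plane(s,S(120,480),.011),'rd',plane(s,S(198,556),.011))
hs=cv2.cvtColor(g,cv2.COLOR_RGB2HSV);lab=cv2.cvtColor(g,cv2.COLOR_RGB2LAB).astype(int)
sub=lab[255:292,245:300];m=((sub[:,:,0]<np.median(lab[255:292,245:300,0])-12)|(sub[:,:,1]<sub[0,0,1]-4)).astype(np.uint8)
for r in m[::1]:print(''.join('.#'[v] for v in r))
for a in [(233,458),(315,452),(318,470),(238,498),(268,500)]:print(a,plane(s,S(*a),.022)[:2].round(3),plane(s,S(*a),0)[:2].round(3))
E
```

```text
pocket [ 0.58245971 -0.00921515  0.056     ] cap [0.55762108 0.0900146  0.246     ] tab [ 0.60665041 -0.10005727  0.075     ]
pk tri (array([ 0.58207009, -0.00951058,  0.05538825]), np.float64(0.0009879875147999232))
base disc [0.55676688 0.08649056 0.047     ] [0.5583621  0.08968711 0.047     ]
lens tri (array([0.56100515, 0.10237536, 0.11270733]), np.float64(0.0015921377364208572))
cap scene [0.56209687 0.09196467 0.246     ]
dir deg 104.05319333987721 0.1022912572246723 tab-pk [ 0.02419069 -0.09084212  0.019     ]
knob wrist@.226 [0.61564063 0.11939351 0.215     ] side@.226 [0.62096716 0.1281323  0.226     ] [0.61479809 0.11514149 0.185     ]
spec [ 0.56221184 -0.30815987  0.011     ] sq [ 0.44631845 -0.26538815  0.011     ] rd [ 0.47910765 -0.36500827  0.011     ]
.......#################...............................
.......###############.................................
......#.###########....................................
.......................................................
.......................................................
.........................................
[... 1265 characters left out ...]
..#..................................
.......#########.##....................................
.......##..###.........................................
......#................................................
.......................................................
.......................................................
.......................................................
.......................................................
.......................................................
(233, 458) [ 0.535 -0.286] [ 0.543 -0.261]
(315, 452) [ 0.599 -0.303] [ 0.61  -0.279]
(318, 470) [ 0.593 -0.323] [ 0.603 -0.301]
(238, 498) [ 0.523 -0.33 ] [ 0.531 -0.308]
(268, 500) [ 0.544 -0.34 ] [ 0.552 -0.318]
```

The axis (0.559, 0.090), the pocket 102 mm out and the direction of about 104° all agree with the given sizes. Next I hover above the specimen with the tool turned, and take one close look.

```bash
python3 -m creep '-0.02 0 0 0 1;-0.05 0 0 -6 1;-0.085 -0.002 0 -12 1;-0.12 -0.004 0 -19 1;-0.155 -0.006 0 -26 1;-0.19 -0.008 0 -33 1;-0.225 -0.01 0 -40 1;-0.26 -0.012 0 -47 1;-0.285 -0.013 0 -54 1;-0.3 -0.013 0 -61 1;-0.308 -0.013 0 -68 1;-0.308 -0.013 0 -73 1;-0.308 -0.013 0 -73 1;-0.308 -0.013 0 -73 1'
cat > snap.py <<'E'
import sys
from plant import ctrl,cams
import cv2,numpy as np
n,o=sys.argv[1:3];c=cams.camera(n);np.savez(f'pics/{o}.npz',**{k:c[k] for k in('color','mtx','R','t')});cv2.imwrite(f'pics/{o}.png',c['color'][:,:,::-1])
s=ctrl.sense();print(s['time'],s['position'].round(4),s['tcp_rot'].round(4),s['joint_pos'].round(2),s['force'].round(2))
E
python3 snap.py wrist w1
```

```text
time: 1.32
position: [0.5619, -0.3078, 0.2311]
tcp_rot: [3.141, -0.0, 2.842]
force: [0.6, -0.2, 0.6]
width: 0.0853
finger_force: 0.0
1.3667 [ 0.562  -0.3076  0.2312] [ 3.1414e+00 -4.0000e-04  2.8418e+00] [ 0.63  0.84 -0.43  1.21  0.34  1.17  1.47] [-0.11  0.17  0.07]
```

View pics/w1.png

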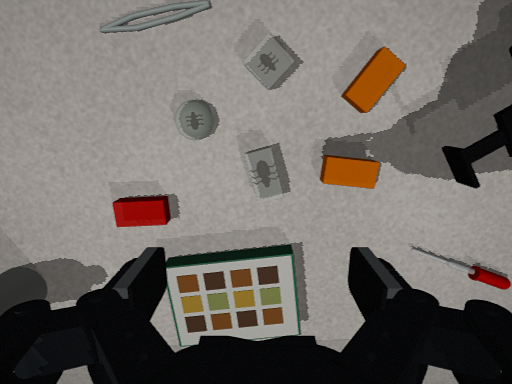

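The wrist view shows the oblong specimen with its beetle at about (267,171), tilted about 12° from image vertical. The square is at (272,62), the round at (196,119), and an orange block at (350,172) is well clear of the closing fingers.

```bash
python3 - <<'E'
from h import *
w=load('w1');g=w['color'].astype(int);sub=g[135:205,235:300]
sat=sub[:,:,0]-sub[:,:,2]; L=sub.sum(2)/3
print(sub[0,0],sub[35,10],sub[35,50],sub[20,20],sub[35,32])
m=(sub[:,:,0]-sub[:,:,1]<0).astype(np.uint8)
m=cv2.morphologyEx(m,cv2.MORPH_CLOSE,np.ones((3,3)));n,l,st,ce=cv2.connectedComponentsWithStats(m)
k=1+np.argmax(st[1:,4]);ys,xs=np.where(l==k);r=cv2.minAreaRect(np.c_[xs+235,ys+135].astype(np.float32));print(st[k],r)
bx=cv2.boxPoints(r)
for z in(.0,.022):
    P=np.array([plane(w,p,z)[:2] for p in bx]);print(z,P.mean(0),[np.linalg.norm(P[i]-P[i-1]).round(4) for i in range(4)],[np.degrees(np.arctan2(*(P[i]-P[i-1])[::-1])).round(1) for i in range(4)])
for r in m[::2]:print(''.join('.#'[v] for v in r))
E
```

```text
[163 157 152] [147 142 137] [93 90 87] [121 122 117] [81 79 75]
[ 10  11  38  53 904] ((263.50616455078125, 172.0240478515625), (48.33384704589844, 26.899051666259766), 75.61860656738281)
0.0 [ 0.56595168 -0.2984306 ] [np.float64(0.0609), np.float64(0.0327), np.float64(0.0606), np.float64(0.034)] [np.float64(176.7), np.float64(87.1), np.float64(-2.0), np.float64(-92.3)]
0.022 [ 0.56196469 -0.29769443] [np.float64(0.0573), np.float64(0.0307), np.float64(0.057), np.float64(0.032)] [np.float64(176.7), np.float64(87.1), np.float64(-2.0), np.float64(-92.3)]
.................................................................
.................................................................
.................................................................
.................................................................
.................................................................
.................................................................
.............................#######.............................
.....................################............................
.............
[... 1068 characters left out ...]
###.......###########...................
....................##########.....###########...................
.....................#########################...................
......................########################...................
......................#########################..................
.......................######################....................
.......................############..............................
.......................####....................#.................
.................................................................
.................................................................
.................................................................
```

```bash
python3 -m creep '0.001 0.01 0.02 -7 0.7;0.001 0.01 0.055 -14 0.7;0.001 0.01 0.09 -14.5 0.7;0.001 0.01 0.125 -14.5 0.7;0.001 0.01 0.155 -14.5 0.7;0.001 0.01 0.18 -14.5 0.7;0.001 0.01 0.2 -14.5 0.7;0.001 0.01 0.215 -14.5 0.7;0.001 0.01 0.224 -14.5 0.7;0.001 0.01 0.224 -14.5 0.7;0.001 0.01 0.224 -14.5 0.7;0.001 0.01 0.224 -14.5 0.25;0.001 0.01 0.224 -14.5 0.25;0.001 0.01 0.224 -14.5 0.25;0.001 0.01 0.224 -14.5 0.25;0.001 0.01 0.224 -14.5 0.25;0.001 0.01 0.224 -14.5 0.25' 30
```

```text
time: 2.78
position: [0.5644, -0.2984, 0.0085]
tcp_rot: [-3.141, 0.001, 3.098]
force: [-1.0, 0.8, 8.6]
width: 0.0312
finger_force: 30.1
```

```bash
python3 -m creep '0 0 -0.01 0 0.25;0 0 -0.03 0 0.25;0 0 -0.06 0 0.25;0 0.01 -0.09 0 0.25;0 0.03 -0.115 6 0.25;-0.001 0.06 -0.125 13 0.25;-0.002 0.09 -0.125 20 0.25;-0.003 0.12 -0.125 27 0.25;-0.004 0.15 -0.125 34 0.25;-0.005 0.18 -0.125 41 0.25;-0.005 0.21 -0.125 48 0.25;-0.005 0.24 -0.125 55 0.25;-0.005 0.265 -0.125 62 0.25;-0.005 0.28 -0.125 68 0.25;-0.005 0.287 -0.125 73 0.25;-0.005 0.2895 -0.125 73.5 0.25;-0.005 0.2895 -0.125 73.5 0.25;-0.005 0.2895 -0.125 73.5 0.25'; python3 snap.py wrist w2; python3 snap.py side s2; python3 snap.py scene c2
python3 - <<'E'
import cv2,numpy as np
a=cv2.imread('pics/w2.png');s=cv2.imread('pics/side0.png')
a=a[100:384,100:440];s=cv2.imread('pics/side0.png');s=cv2.imread('pics/s2.png')[120:230,180:300];c=cv2.imread('pics/c2.png')[170:300,230:360]
o=np.zeros((590,800,3),np.uint8);o[:284,:340]=a
s=cv2.resize(s,None,fx=3.3,fy=3.3);c=cv2.resize(c,None,fx=3,fy=3);o[:363,400:796]=s;o[200+0:590,0:390]=c;o[:284,:340]=a
cv2.imwrite('pics/crop2.png',o)
E
```

```text
time: 4.28
position: [0.5816, -0.0098, 0.1327]
tcp_rot: [3.141, 0.0, 1.818]
force: [-1.3, -0.0, -1.3]
width: 0.0309
finger_force: 30.2
4.3333 [ 0.5816 -0.0101  0.1326] [3.1414e+00 2.0000e-04 1.8167e+00] [-0.02  0.84 -0.03  1.58  0.04  0.72  0.17] [-0.01  0.23 -0.04]
4.3833 [ 0.5815 -0.0101  0.1325] [3.1416e+00 1.0000e-04 1.8160e+00] [-0.02  0.84 -0.03  1.58  0.04  0.72  0.17] [ 0.13  0.63 -0.39]
4.4333 [ 0.5815 -0.0101  0.1324] [-3.1415e+00  1.0000e-04  1.8156e+00] [-0.02  0.84 -0.03  1.58  0.04  0.72  0.17] [ 0.1  -0.77 -0.53]
```

View pics/crop2.png

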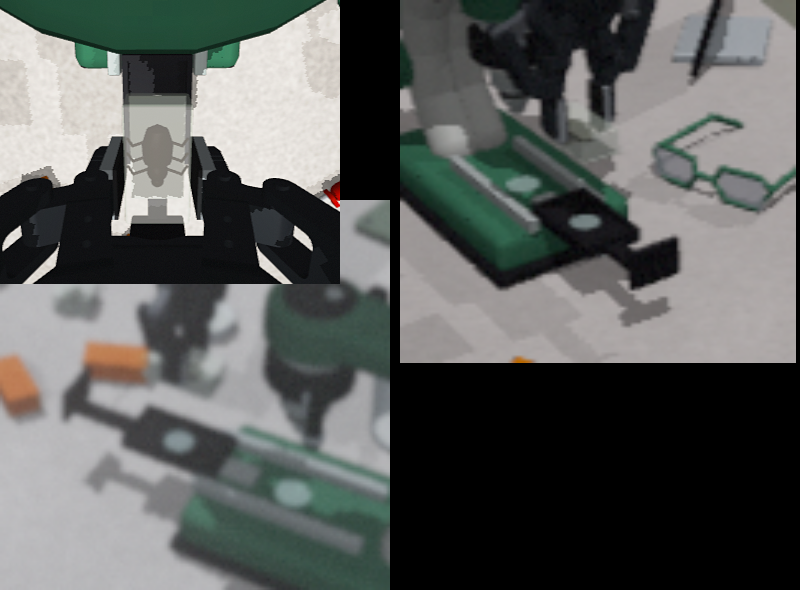

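The specimen is held in the fingers, lined up with the stage. Its front top edge is at about wrist (258,195), and the stage below it is centred at about column 258. I'll check the offset along the stage.

```bash
python3 - <<'E'
from h import *
w,s,c=load('w2'),load('s2'),load('c2')
T=np.array([.5815,-.0101]);y=np.radians(104.1);u=np.array([np.cos(y),np.sin(y)]);v=np.array([-u[1],u[0]])
for z in(.124,.146):
  for p in((225,196),(258,195),(293,196)):
    d=plane(w,p,z)[:2]-T;print(z,p,'along',(d@u).round(4),'across',(d@v).round(4))
ps=tri(s,(180+585/3.3,120+222/3.3),c,(230+179/3,170+(440-200)/3));print('pocket',ps)
S=lambda x,y:(180+x/3.3,120+y/3.3)
S2=lambda x,y:(180+(x-400)/3.3,120+y/3.3)
p=tri(s,S2(585,222),c,(230+179/3,170+(440-200)/3));print('pocket',p,(p[0][:2]-T)@u,(p[0][:2]-T)@v)
a=np.array([.559,.090]);print('axis rel pocket',(a-p[0][:2])@u,(a-p[0][:2])@v)
# edges of the tray just above specimen in wrist view, z=.061
for q in((224,160),(291,160)):
    d=plane(w,q,.061)[:2]-T;print('tray edge',(d@u).round(4),(d@v).round(4))
E
```

```text
0.124 (225, 196) along 0.0294 across 0.0153
0.124 (258, 195) along 0.0299 across -0.0017
0.124 (293, 196) along 0.0294 across -0.0197
0.146 (225, 196) along 0.0352 across 0.0129
0.146 (258, 195) along 0.0357 across -0.0016
0.146 (293, 196) along 0.0352 across -0.017
pocket (array([ 0.7510291 , -0.05793503,  0.10026999]), np.float64(0.2932872745746199))
pocket (array([ 0.58182586, -0.01084952,  0.05539071]), np.float64(0.0022848706476330857)) -0.0008063272855598429 -0.00013344816854600914
axis rel pocket 0.1033718537807485 -0.0024302941673280706
tray edge 0.0389 0.0221
tray edge 0.0389 -0.0251
```

```bash
python3 -m creep '-0.001 0.001 0.01 0 0.25;-0.001 0.001 0.025 0 0.25;-0.001 0.001 0.04 0 0.25;-0.001 0.001 0.05 0 0.25;-0.001 0.001 0.058 0 0.25;-0.001 0.001 0.062 0 0.25;-0.001 0.001 0.065 0 0.25;-0.001 0.001 0.066 0 0.25;-0.001 0.001 0.066 0 0.25;-0.001 0.001 0.066 0 0.25'; python3 snap.py side s3;python3 snap.py wrist w3
python3 - <<'E'
import cv2,numpy as np
a=cv2.imread('pics/w3.png')[100:384,100:440];s=cv2.imread('pics/s3.png')[120:230,180:300]
o=np.zeros((400,800,3),np.uint8);o[:284,:340]=a;o[:363,400:796]=cv2.resize(s,None,fx=3.3,fy=3.3)
cv2.imwrite('pics/crop3.png',o)
E
```

```text
time: 5.27
position: [0.583, -0.0099, 0.0667]
tcp_rot: [3.141, 0.0, 1.815]
force: [0.1, -1.0, 0.2]
width: 0.0315
finger_force: 30.2
5.3167 [ 0.583  -0.0099  0.0667] [3.1410e+00 1.0000e-04 1.8151e+00] [-0.02  0.94 -0.03  1.61  0.05  0.58  0.17] [-0.3  -0.24  0.6 ]
5.3667 [ 0.583  -0.0099  0.0667] [3.1410e+00 1.0000e-04 1.8151e+00] [-0.02  0.95 -0.03  1.61  0.05  0.58  0.17] [ 0.11 -0.48 -0.15]
```

View pics/crop3.png

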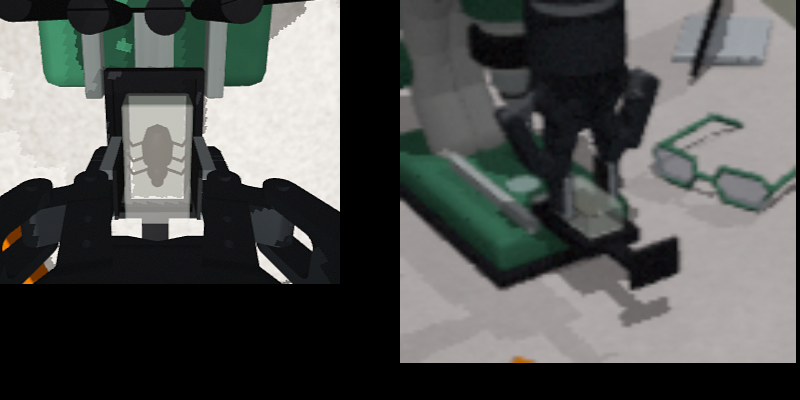

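The wrist crop shows the specimen inside the lips: the front lip is at crop row 75, the specimen front at 93, and the columns are centred within 2 px. I'll lower the last 2 mm, release and rise.

```bash
python3 -m creep '0 0 0.001 0 0.25;0 0 0.002 0 0.25;0 0 0.002 0 0.25;0 0 0.002 0 0.35;0 0 0.002 0 0.45;0 0 0.002 0 0.6;0 0 0.002 0 0.7;0 0 0.002 0 0.7;0 0 -0.01 0 0.7;0 0 -0.03 0 0.7;-0.005 0 -0.055 0 0.7;-0.02 0 -0.075 0 0.7;-0.05 0 -0.085 0 0.5;-0.085 0 -0.085 0 0.3;-0.115 0 -0.085 0 0.1;-0.14 0 -0.085 0 0;-0.15 0 -0.085 0 0;-0.15 0 -0.085 0 0'; python3 snap.py side s4;python3 snap.py wrist w4
python3 - <<'E'
import cv2,numpy as np
a=cv2.imread('pics/w4.png')[0:330,90:430];s=cv2.imread('pics/s4.png')[120:230,180:300]
o=np.zeros((400,800,3),np.uint8);o[:330,:340]=a;o[:363,400:796]=cv2.resize(s,None,fx=3.3,fy=3.3)
cv2.imwrite('pics/crop4.png',o)
E
```

```text
time: 6.87
position: [0.6189, -0.1581, 0.1518]
tcp_rot: [-3.141, 0.001, 1.812]
force: [-0.3, -0.4, -0.1]
width: -0.0
finger_force: 0.0
6.9167 [ 0.6189 -0.1558  0.1517] [ 3.1415e+00 -1.0000e-04  1.8139e+00] [ 0.23  0.9  -0.07  1.33  0.07  0.92  0.39] [ 0.24  0.7  -0.74]
6.9667 [ 0.619  -0.1545  0.1516] [ 3.1415e+00 -7.0000e-04  1.8155e+00] [ 0.22  0.9  -0.07  1.33  0.07  0.92  0.39] [-0.13  0.39  0.48]
```

View pics/crop4.png

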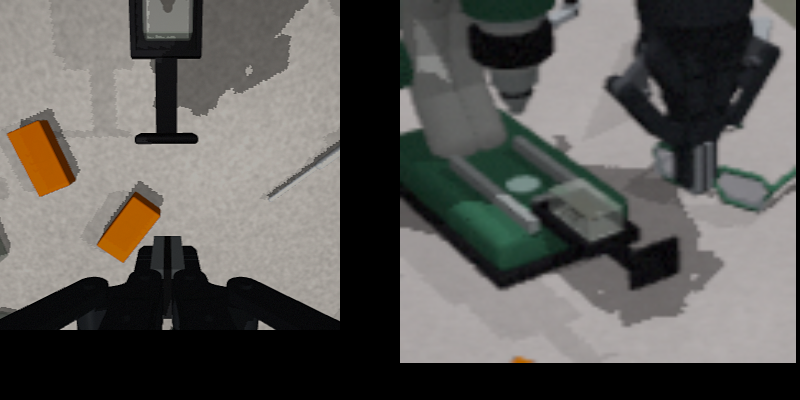

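The specimen lies flat in the pocket, released. The tab is centred at wrist (256,138), in line with the closed fingers at column 257. I'll lower and push the tab.

```bash
python3 -m creep '0 0 0.03 0 0;0 0 0.06 0 0;0.005 0 0.085 0 0;0.015 0 0.095 0 0;0.022 0 0.096 0 0;0.027 0 0.096 0 0;0.031 0 0.096 0 0;0.034 0 0.096 0 0;0.037 0 0.096 0 0;0.04 0 0.096 0 0;0.044 0 0.096 0 0;0.049 0 0.096 0 0;0.055 0 0.096 0 0;0.062 0 0.096 0 0;0.069 0 0.096 0 0;0.076 0 0.096 0 0;0.083 0 0.096 0 0;0.09 0 0.096 0 0;0.095 0 0.096 0 0;0.1 0 0.096 0 0'; python3 -m creep '0.005 0 0 0 0;0.01 0 0 0 0;0.014 0 0 0 0;0.018 0 0 0 0;0.021 0 0 0 0;0.023 0 0 0 0;0.024 0 0 0 0;0.025 0 0 0 0'; python3 snap.py wrist w5
python3 - <<'E'
from h import *
from plant import ctrl
p=ctrl.sense()['position'][:2];u=np.array([-.2436,.9699]);print('along to axis',(np.array([.5595,.0898])-p)@u)
E
```

```text
time: 8.63
position: [0.5947, -0.0578, 0.0552]
tcp_rot: [-3.141, -0.0, 1.815]
force: [-0.1, -0.8, -0.3]
width: -0.0002
finger_force: 0.7
time: 9.3
position: [0.5888, -0.0341, 0.0553]
tcp_rot: [3.142, 0.0, 1.815]
force: [-0.1, -2.5, -1.1]
width: -0.0003
finger_force: 0.6
9.35 [ 0.5888 -0.034   0.0553] [-3.1416e+00 -1.0000e-04  1.8151e+00] [ 0.02  0.97 -0.03  1.59  0.04  0.58  0.21] [-0.81 -0.84 -0.07]
along to axis 0.12717063832315922
```

Pushing takes about 2 N, and about 15 mm remains. I'll go on in small steps to feel the end stop.

```bash
python3 -m creep '0.003 0 0 0 0;0.006 0 0 0 0;0.008 0 0 0 0;0.01 0 0 0 0;0.011 0 0 0 0'|grep -E 'pos|force: \['; python3 -m creep '0.001 0 0 0 0;0.002 0 0 0 0' |grep -E 'pos|force: \['; python3 -m creep '0.001 0 0 0 0;0.0015 0 0 0 0'|grep -E 'pos|force: \['; python3 -m creep '0.001 0 0 0 0;0.0015 0 0 0 0'|grep -E 'pos|force: \['
```

```text
position: [0.586, -0.023, 0.0553]
force: [-0.5, -0.8, -0.4]
position: [0.5857, -0.0215, 0.0553]
force: [-0.3, -1.2, -0.4]
position: [0.5855, -0.0209, 0.0553]
force: [1.6, -8.0, -0.9]
position: [0.5854, -0.0208, 0.0554]
force: [4.1, -15.8, -1.2]
```

The stage is at its stop: force rose to 16 N with the TCP 113.6 mm from the axis, which matches 101 mm plus half the finger width. I'll back off, rise, and look at the knob.

```bash
python3 -m creep '-0.01 0 0 0 0;-0.03 0 0 0 0;-0.05 0 -0.01 0 0;-0.06 0 -0.04 0 0;-0.06 0 -0.08 0 0;-0.06 0 -0.12 0 0;-0.06 0 -0.16 0 0;-0.06 0 -0.2 0 0;-0.05 0 -0.235 0 0;-0.02 0 -0.25 0 0;0.01 0 -0.25 0 0.2;0.03 0 -0.25 0 0.4;0.03 0 -0.25 0 0.45;0.03 0 -0.25 0 0.45;0.03 0 -0.25 0 0.45'; python3 snap.py wrist w6; python3 snap.py side s6; python3 snap.py scene c6
python3 - <<'E'
import cv2,numpy as np
a=cv2.imread('pics/w6.png')[0:300,120:500];s=cv2.imread('pics/s6.png')[80:210,170:300];c=cv2.imread('pics/c6.png')[180:280,300:400]
o=np.zeros((600,800,3),np.uint8);o[:300,:380]=a;o[:390,400:790]=cv2.resize(s,None,fx=3,fy=3);o[300:600,:300]=cv2.resize(c,None,fx=3,fy=3)
cv2.imwrite('pics/crop6.png',o)
E
```

```text
time: 11.52
position: [0.5778, 0.0098, 0.3053]
tcp_rot: [-3.141, 0.0, 1.815]
force: [-0.4, -0.3, 0.2]
width: 0.0385
finger_force: 0.0
11.5667 [0.5778 0.0095 0.3052] [-3.1413e+00  3.0000e-04  1.8140e+00] [-0.05  0.64 -0.04  1.34  0.03  1.16  0.15] [-0.36 -0.75  0.67]
11.6167 [0.5779 0.0095 0.3051] [-3.1412e+00  2.0000e-04  1.8139e+00] [-0.05  0.64 -0.04  1.34  0.03  1.16  0.15] [-0.62 -0.97 -0.36]
11.6667 [0.5778 0.0096 0.3051] [-3.1413e+00  1.0000e-04  1.8139e+00] [-0.05  0.64 -0.04  1.34  0.03  1.16  0.15] [ 0.23 -0.03 -0.52]
```

View pics/crop6.png

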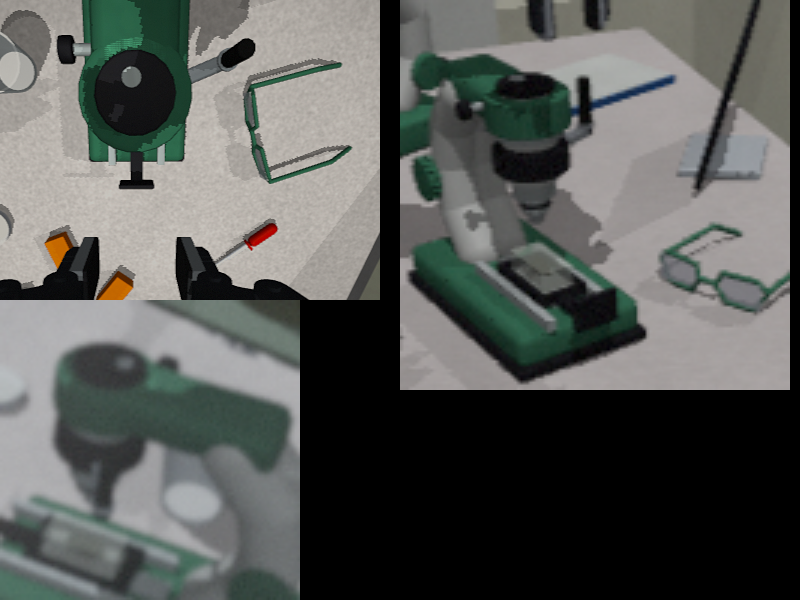

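The stage is home with the specimen in place. The knob's top is at wrist (365,47) and side (231,107), and its foot at wrist (344,62). The cap centre is at wrist (255,92).

```bash
python3 - <<'E'
from h import *
w,s,c=load('w6'),load('s6'),load('c6')
cap=plane(w,(255,92),.246)
top=plane(w,(365,47),.226);bot=plane(w,(344,64),.181);kt=tri(w,(364,47),s,(231.3,107))
print(cap,top,bot,kt, tri(s,(231.3,107),c,(356,201.7)))
g=w['color'].astype(int);m=(g.max(2)<50).astype(np.uint8);m[:,:320]=0;m[90:]=0;m[:,400:]=0
ys,xs=np.where(m);print(cv2.minAreaRect(np.c_[xs,ys].astype(np.float32)),len(xs))
a=np.array([.5595,.0898])
for k in(top,bot,kt[0]):
    d=k[:2]-a;print(np.hypot(*d),np.degrees(np.arctan2(d[1],d[0])))
for r in m[30:80,325:390]:print(''.join('.#'[v] for v in r))
E
```

```text
[0.55748803 0.0903249  0.246     ] [0.62107066 0.1366125  0.226     ] [0.62065459 0.13261442 0.181     ] (array([0.6228334 , 0.13754457, 0.2212207 ]), np.float64(0.0022927883029911)) (array([0.59226442, 0.12470453, 0.25217501]), np.float64(0.07026773862944155))
((365.6724853515625, 66.73169708251953), (49.996891021728516, 38.060691833496094), 58.29856491088867) 605
0.0773456923342559 37.245919813123656
0.07465224997229972 34.99592677035303
0.07931370183405256 37.011205992614464
.................................................................
.................................................................
.................................................................
.................................................................
.................................................................
.................................................................
.................................................................
.................................................................
.................................................................
.......................
[... 1982 characters left out ...]
........................................
.................................................................
.................................................................
.................................................................
.................................................................
.................................................................
.................................................................
.................................................................
.................................................................
.................................................................
.................................................................
```

```bash
python3 -m creep '0.01 0.007 0 6 0.45;0.03 0.02 0 13 0.45;0.05 0.035 0 20 0.45;0.07 0.05 0 27 0.45;0.09 0.062 0 34 0.45;0.105 0.07 0 41 0.45;0.113 0.074 0 48 0.45;0.113 0.074 0 55 0.45;0.113 0.074 0 62 0.45;0.113 0.074 0 67.4 0.45;0.113 0.074 0.005 67.4 0.45;0.113 0.074 0.02 67.4 0.45;0.113 0.074 0.04 67.4 0.45;0.113 0.074 0.06 67.4 0.45;0.113 0.074 0.075 67.4 0.45;0.113 0.074 0.075 67.4 0.45'; python3 snap.py wrist w7
python3 - <<'E'
import cv2
cv2.imwrite('pics/crop7.png',cv2.imread('pics/w7.png')[150:384])
E
```

```text
time: 13.0
position: [0.6211, 0.1376, 0.2272]
tcp_rot: [-3.14, 0.004, 0.642]
force: [0.5, -1.1, -0.6]
width: 0.0385
finger_force: 0.0
13.05 [0.6218 0.1376 0.2291] [-3.1406e+00  2.2000e-03  6.4110e-01] [-0.39  0.83  0.28  1.24 -0.23  1.11 -1.02] [0.44 0.4  1.  ]
```

View pics/crop7.png

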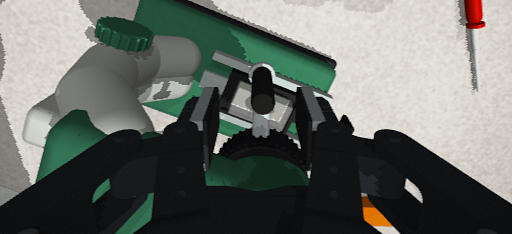

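The knob sits centred between the fingers, its top at about (262,253) in the full frame. I'll check its radial offset from the TCP.

```bash
python3 - <<'E'
from h import *
w=load('w7')
for p in((262,255),(262,222)):print(plane(w,p,.226)-np.array([.6218,.1376,0]))
print(proj(w,[.6218,.1376,.229]))
E
```

```text
[-0.00031607 -0.0014162   0.226     ]
[0.01413492 0.0094809  0.226     ]
[260.21946465 255.6618745 ]
```

```bash
python3 -m creep '0 -0.001 0.01 0 0.45;0 -0.001 0.025 0 0.45;0 -0.001 0.036 0 0.45;0 -0.001 0.039 0 0.4;0 -0.001 0.039 0 0.3;0 -0.001 0.039 0 0.22;0 -0.001 0.039 0 0.22;0 -0.001 0.039 0 0.22;0 -0.001 0.039 0 0.22'; python3 -m creep '0 0.001 0 0 0.22;0 0.001 0 0 0.22'|grep -E 'pos|force: \['; python3 -m creep '0 0.001 0 0 0.22;0 0.001 0 0 0.22'|grep -E 'pos|force: \['; python3 -m creep '0 0.001 0 0 0.22;0 0.001 0 0 0.22'|grep -E 'pos|force: \['
```

```text
time: 13.8
position: [0.6222, 0.1386, 0.1921]
tcp_rot: [3.141, -0.001, 0.639]
force: [3.1, -3.4, 3.0]
width: 0.019
finger_force: 1.9
position: [0.6221, 0.1382, 0.1914]
force: [-0.2, -0.0, 0.1]
position: [0.6227, 0.1373, 0.1912]
force: [-0.0, -0.6, -0.8]
position: [0.6234, 0.1364, 0.1912]
force: [-0.7, -0.5, -0.1]
```

```bash
cat > t.py <<'E'
from plant import ctrl
import numpy as np
s=ctrl.sense();d=s['position'][:2]-np.array([.5587,.0900]);a=np.arctan2(d[1],d[0]);f=s['force']
print('%.2f R%.1f ang %.2f push %.2f rad %.2f z %.2f w %.4f'%(s['time'],1e3*np.hypot(*d),36.5-np.degrees(a),-(f[0]*np.sin(a)-f[1]*np.cos(a)),f[0]*np.cos(a)+f[1]*np.sin(a),f[2],s['width']))
E
q(){ python3 t.py; }
python3 -m creep '0 0.0005 0 0 0.22;0 0.001 0 0 0.22'>/dev/null; q; python3 -m creep '0 0.0005 0 0 0.22;0 0.001 0 0 0.22'>/dev/null; q; python3 -m creep '0 0.0005 0 0 0.22;0 0.001 0 0 0.22' >/dev/null; q;python3 -m creep '0 0.0005 0 0 0.22;0 0.001 0 0 0.22' >/dev/null; q
```

```text
14.47 R79.6 ang 1.50 push -0.57 rad -0.41 z -0.18 w 0.0188
14.63 R79.7 ang 2.29 push 0.20 rad -0.85 z -0.53 w 0.0186
14.80 R79.7 ang 3.00 push -0.64 rad 0.21 z 1.14 w 0.0185
14.97 R79.8 ang 3.48 push 4.17 rad -1.13 z 0.61 w 0.0188
```

Contact, at about 4 N. The lever's rest is at an indicated angle of about 3.3°. I'll swing on along the arc, 1 mm (0.7°) per step.

```bash
q(){ python3 t.py; }
python3 -m creep '0 0.0005 0 0.35 0.22;0 0.001 0 0.7 0.22'>/dev/null; q; python3 -m creep '0 0.0005 0 0.35 0.22;0 0.001 0 0.7 0.22'>/dev/null; q; python3 -m creep '0 0.0005 0 0.35 0.22;0 0.001 0 0.7 0.22'>/dev/null; q; python3 -m creep '0 0.0005 0 0.35 0.22;0 0.001 0 0.7 0.22'>/dev/null; q; python3 -m creep '0 0.0005 0 0.35 0.22;0 0.001 0 0.7 0.22'>/dev/null; q; python3 -m creep '0 0.0005 0 0.35 0.22;0 0.001 0 0.7 0.22'>/dev/null; q; python3 -m creep '0 0.0005 0 0.35 0.22;0 0.001 0 0.7 0.22'>/dev/null; q; python3 -m creep '0 0.0005 0 0.35 0.22;0 0.001 0 0.7 0.22'>/dev/null; q
```

```text
15.13 R79.8 ang 4.04 push 4.08 rad -1.81 z 0.39 w 0.0191
15.30 R79.9 ang 4.92 push 4.02 rad -1.32 z 0.48 w 0.0186
15.47 R79.9 ang 5.71 push 5.17 rad -1.58 z 0.43 w 0.0188
15.63 R79.9 ang 6.34 push 6.06 rad -2.87 z 1.27 w 0.0192
15.80 R79.9 ang 6.95 push 6.37 rad -3.71 z 1.79 w 0.0185
15.97 R79.9 ang 7.64 push 6.21 rad -4.43 z 1.39 w 0.0186
16.13 R80.0 ang 8.38 push 6.90 rad -4.35 z 2.99 w 0.0187
16.30 R80.0 ang 9.26 push 4.66 rad -4.38 z 0.55 w 0.0189
```

```bash
q(){ python3 t.py; }
python3 -m creep '0 0.0005 0 0.35 0.22;0 0.001 0 0.7 0.22'>/dev/null; q; python3 -m creep '0 0.0005 0 0.35 0.22;0 0.001 0 0.7 0.22'>/dev/null; q; python3 -m creep '0 0.0005 0 0.35 0.22;0 0.001 0 0.7 0.22'>/dev/null; q; python3 -m creep '0 0.0005 0 0.35 0.22;0 0.001 0 0.7 0.22'>/dev/null; q; python3 -m creep '0 0.0005 0 0.35 0.22;0 0.001 0 0.7 0.22'>/dev/null; q; python3 -m creep '0 0.0005 0 0.35 0.22;0 0.001 0 0.7 0.22'>/dev/null; q; python3 -m creep '0 0.0005 0 0.35 0.22;0 0.001 0 0.7 0.22'>/dev/null; q; python3 -m creep '0 0.0005 0 0.35 0.22;0 0.001 0 0.7 0.22'>/dev/null; q; python3 -m creep '0 0.0005 0 0.35 0.22;0 0.001 0 0.7 0.22'>/dev/null; q; python3 -m creep '0 0.0005 0 0.35 0.22;0 0.001 0 0.7 0.22'>/dev/null; q; python3 -m creep '0 0.0005 0 0.35 0.22;0 0.001 0 0.7 0.22'>/dev/null; q; python3 -m creep '0 0.0005 0 0.35 0.22;0 0.001 0 0.7 0.22'>/dev/null; q
```

```text
16.47 R80.3 ang 10.21 push 2.17 rad -2.16 z 0.35 w 0.0183
16.63 R80.6 ang 11.04 push 0.86 rad -2.08 z -1.07 w 0.0189
16.80 R80.6 ang 11.67 push 1.43 rad -1.94 z -0.12 w 0.0192
16.97 R80.7 ang 12.25 push 1.19 rad -1.01 z 0.98 w 0.0190
17.13 R80.7 ang 12.89 push 2.26 rad -2.44 z -0.04 w 0.0189
17.30 R80.7 ang 13.55 push 2.93 rad -2.67 z -0.53 w 0.0189
17.47 R80.8 ang 14.26 push 3.92 rad -4.00 z 1.00 w 0.0191
17.63 R80.8 ang 14.94 push 4.57 rad -3.84 z 0.44 w 0.0187
17.80 R80.9 ang 15.63 push 4.42 rad -3.49 z 0.97 w 0.0189
17.97 R81.0 ang 16.34 push 3.44 rad -3.62 z 0.01 w 0.0182
18.13 R81.0 ang 16.97 push 5.07 rad -4.53 z 0.56 w 0.0188
18.30 R81.0 ang 17.62 push 5.02 rad -5.54 z -0.41 w 0.0188
```

First click felt at about 9°. I'll continue toward the second.

```bash
q(){ python3 t.py; }
python3 -m creep '-0.0001 0.0005 0 0.35 0.22;-0.0002 0.001 0 0.7 0.22'>/dev/null; q; python3 -m creep '-0.0001 0.0005 0 0.35 0.22;-0.0002 0.001 0 0.7 0.22'>/dev/null; q; python3 -m creep '-0.0001 0.0005 0 0.35 0.22;-0.0002 0.001 0 0.7 0.22'>/dev/null; q; python3 -m creep '-0.0001 0.0005 0 0.35 0.22;-0.0002 0.001 0 0.7 0.22'>/dev/null; q; python3 -m creep '-0.0001 0.0005 0 0.35 0.22;-0.0002 0.001 0 0.7 0.22'>/dev/null; q; python3 -m creep '-0.0001 0.0005 0 0.35 0.22;-0.0002 0.001 0 0.7 0.22'>/dev/null; q; python3 -m creep '-0.0001 0.0005 0 0.35 0.22;-0.0002 0.001 0 0.7 0.22'>/dev/null; q; python3 -m creep '-0.0001 0.0005 0 0.35 0.22;-0.0002 0.001 0 0.7 0.22'>/dev/null; q; python3 -m creep '-0.0001 0.0005 0 0.35 0.22;-0.0002 0.001 0 0.7 0.22'>/dev/null; q; python3 -m creep '-0.0001 0.0005 0 0.35 0.22;-0.0002 0.001 0 0.7 0.22'>/dev/null; q
```

```text
18.47 R81.0 ang 18.21 push 5.76 rad -5.09 z 0.35 w 0.0188
18.63 R81.0 ang 18.79 push 6.81 rad -4.48 z 0.56 w 0.0186
18.80 R81.0 ang 19.41 push 6.82 rad -3.09 z 1.04 w 0.0187
18.97 R81.0 ang 20.10 push 5.99 rad -1.02 z 0.45 w 0.0186
19.13 R81.0 ang 20.95 push 4.78 rad -1.35 z -0.86 w 0.0188
19.30 R81.0 ang 21.97 push 3.20 rad 2.18 z -1.61 w 0.0186
19.47 R80.7 ang 23.09 push 2.08 rad 1.22 z -0.38 w 0.0188
19.63 R80.4 ang 23.80 push 2.62 rad 1.57 z -0.03 w 0.0190
19.80 R80.2 ang 24.38 push 2.57 rad 2.19 z 1.71 w 0.0189
19.97 R80.1 ang 24.97 push 3.33 rad 2.20 z 0.49 w 0.0186
```

Second click at about 20–21°, so the spacing is about 12°. The third is expected at about 32–33°, and I'll stop around 34–35°.

```bash
q(){ python3 t.py; }
python3 -m creep '0 0.0005 0 0.35 0.22;0 0.001 0 0.7 0.22'>/dev/null; q; python3 -m creep '0 0.0005 0 0.35 0.22;0 0.001 0 0.7 0.22'>/dev/null; q; python3 -m creep '0 0.0005 0 0.35 0.22;0 0.001 0 0.7 0.22'>/dev/null; q; python3 -m creep '0 0.0005 0 0.35 0.22;0 0.001 0 0.7 0.22'>/dev/null; q; python3 -m creep '0 0.0005 0 0.35 0.22;0 0.001 0 0.7 0.22'>/dev/null; q; python3 -m creep '0 0.0005 0 0.35 0.22;0 0.001 0 0.7 0.22'>/dev/null; q; python3 -m creep '0 0.0005 0 0.35 0.22;0 0.001 0 0.7 0.22'>/dev/null; q; python3 -m creep '0 0.0005 0 0.35 0.22;0 0.001 0 0.7 0.22'>/dev/null; q; python3 -m creep '0 0.0005 0 0.35 0.22;0 0.001 0 0.7 0.22'>/dev/null; q; python3 -m creep '0 0.0005 0 0.35 0.22;0 0.001 0 0.7 0.22'>/dev/null; q; python3 -m creep '0 0.0005 0 0.35 0.22;0 0.001 0 0.7 0.22'>/dev/null; q
```

```text
20.13 R80.2 ang 25.67 push 4.40 rad 1.81 z 1.52 w 0.0182
20.30 R80.2 ang 26.39 push 4.14 rad 2.29 z 1.63 w 0.0192
20.47 R80.3 ang 27.10 push 3.92 rad 1.00 z 1.19 w 0.0190
20.63 R80.3 ang 27.81 push 4.36 rad 1.26 z 1.41 w 0.0187
20.80 R80.4 ang 28.62 push 4.87 rad 0.85 z 1.59 w 0.0188
20.97 R80.4 ang 29.26 push 4.94 rad 0.21 z 1.70 w 0.0184
21.13 R80.4 ang 29.87 push 5.93 rad -0.03 z 2.71 w 0.0189
21.30 R80.4 ang 30.49 push 6.81 rad -1.18 z 1.51 w 0.0186
21.47 R80.5 ang 31.10 push 7.29 rad -1.68 z 2.12 w 0.0191
21.63 R80.5 ang 31.82 push 6.99 rad -1.56 z 2.73 w 0.0188
21.80 R80.5 ang 32.64 push 5.16 rad -1.55 z 1.73 w 0.0188
```

```bash
q(){ python3 t.py; }
python3 -m creep '0 0.0005 0 0.35 0.22;0 0.001 0 0.7 0.22'>/dev/null; q; python3 -m creep '0 0.0005 0 0.35 0.22;0 0.001 0 0.7 0.22'>/dev/null; q; python3 -m creep '0 0.0005 0 0.35 0.22;0 0.0008 0 0.6 0.22'>/dev/null; q; python3 -m creep '0 0 0 0 0.22;0 0 0 0 0.22;0 0 0 0 0.22;0 0 0 0 0.22;0 0 0 0 0.22;0 0 0 0 0.22'>/dev/null; q
```

```text
21.97 R80.7 ang 33.68 push 3.99 rad -2.62 z 1.19 w 0.0190
22.13 R80.9 ang 34.63 push 0.25 rad -2.14 z 0.02 w 0.0188
22.30 R81.1 ang 35.14 push 1.76 rad -1.77 z 0.00 w 0.0189
22.80 R81.1 ang 34.83 push 0.68 rad -0.97 z -0.69 w 0.0191
```

```bash
python3 -m creep '0 0.0003 0 0 0.22;0 0.0003 0 0 0.22;0 0.0003 0 0 0.22'>/dev/null; for i in 1 ; do python3 t.py; done; python3 -m creep '0 0 0 0 0.22;0 0 0 0 0.22'>/dev/null; python3 t.py; python3 snap.py side s8 >/dev/null; python3 t.py; python3 - <<'E'
from h import *
a,b=load('s6')['color'].astype(int),load('s8')['color'].astype(int)
d=np.abs(a-b).max(2)>40
print('stage change px',d[160:195,205:245].sum(),'table change px',d[225:345,150:400].sum())
E
```

```text
23.05 R81.2 ang 35.06 push 1.36 rad -1.28 z -0.79 w 0.0188
23.22 R81.2 ang 35.06 push 0.20 rad -0.97 z -0.23 w 0.0191
23.27 R81.2 ang 35.06 push 1.74 rad -1.02 z -0.92 w 0.0190
stage change px 89 table change px 0
```

```bash
python3 - <<'E'
from h import *
A,B=load('s6'),load('s8');a,b=A['color'].astype(int),B['color'].astype(int)
p=proj(A,[.5842,-.0082,.066]);print('tab expected',p)
d=(np.abs(a-b).max(2)>40)[155:200,200:255]
for r in d[::1]:print(''.join('.#'[int(v)] for v in r))
for g in(a,b):
    m=g[165:195,215:245].max(2)<28;ys,xs=np.where(m);print(m.sum(),xs.mean()+215,ys.mean()+165,xs.max()+215,ys.max()+165)
E
```

```text
tab expected [236.03453016 182.9540125 ]
...............##....................##########........
.....................................#########.........
.................#.................##########..........
..................##..............############.........
....................##...........#############.........
.....................##..........##..########..........
......................##.........#.....####............
........................#...............###............
.........................###.............##............
...........................#####........###............
............................####.......####............
..............................###......####............
...............................###....########.........
................................##..###########........
..................................###########..........
...................................######..............
.......................................................
.......................................................
...................................................
[... 858 characters left out ...]
..........................................
.......................................................
.......................................................
.......................................................
.......................................................
.......................................................
.......................................................
.......................................................
.......................................................
.......................................................
.......................................................
261 231.70114942528735 182.86590038314176 244 194
252 231.765873015873 182.86507936507937 244 194
```

The tab hasn't moved (the changed pixels are only shadow), and the lever is held just past its third click.

```bash
python3 -c "
from plant import workorder
print(workorder.sign_off())"; python3 t.py
```

```text
the job is handed in; nothing more can be done
None
the job is handed in; nothing more can be done
```

The job is handed in at about 23 s: the specimen lies flat and released in the pocket, the stage is pushed home against its stop, and a finger is holding the focus lever just past its third click; the sign-off returned no verdict.

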